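Open the rib press and hold its beam up

TASK

Get the rib press ready for unloading: first slide the wooden carrying board flat along the bench, without lifting it, onto the middle of the green mat, lying lengthwise and square on it. Then pull the red latch tab sideways, away from the coupler, against its spring, lift the coupler off its ball until it stands about 10 cm above it, and finish holding the beam up there in the gripper, so that a workmate can take the bundle out. Leave the bundle and everything else on the bench where it is.

Things in the scene. Friction and masses are not known exactly. Their poses are not given: they have to be found in the camera images.
- press: bench press for fan ribs, fixed: green base 420 x 110 mm, 12 thick, wooden bed with low fences. Origin: centre of the base's underside. x runs from the ball (front, robot's side) to the hinge (rear), y to the press's left, z up. Hinge pin along y at x = +165, z = 70 mm between cheeks 84 mm high. Ball at x = -155 mm
- press_beam: green hinged beam over the bed, 0.4 to 0.7 kg, 30 mm wide, top at z = 81 mm, with the coupler at its front: a housing 56 x 46 mm (x, y) over the ball, flat top at z = 88 mm, low dome to 96 mm. Origin in the coupler, at the ball's centre while shut (z = 66 mm); x to the rear, y left. Swings up about the hinge pin; nothing keeps it up. Lifting it at the tab takes 3 to 5 N
- ball (a point): centre of the fixed 25 mm steel ball on its post at the front of the press: x = -155, y = 0, z = 66 mm in the press's frame; inside the coupler while the press is shut
- press_latch (a joint): travel of the spring latch, m: 0 = sprung home, its fork under the ball, the beam cannot rise; 0.018 = pulled out to its stop; clear of the ball beyond about 0.0135. Moves to the press's right (-y). The spring pulls back with 4 N at 0 to 10 N at the stop. The latch rides on the beam: gripped by its tab it can be pulled out and the beam then raised by it
- latch_tab (a point): middle of the red upright grip of the latch at the coupler's right: 32 mm wide (press x), 12 thick (press y), 40 tall. Latch home: x = -155, y = -66, z = 110 mm in the press's frame, its near face 37 mm from the coupler's side. Free above and on both sides down to the spring barrel, whose top is 29 mm below this point. Tilts with the beam
- board: flat light wooden carrying board, 230 x 62 mm, 18 thick, with a darker end strip 10 mm wide and 6 mm higher across each end; about 0.24 kg, lying on the bench; origin under its centre, x along it. Can be pinched across its 62 mm width or pushed
- mat: thin green mat lying on the bench at the left of the press, 270 x 104 mm, under 1 mm thick and no step to slide over; origin at its centre, x along it
- bundle: banded bundle of bamboo ribs, 220 x 40 x 26 mm, lying loose on the bed of the press under the beam; origin under its centre, x along it
- glue: white glue bottle, blue label, red cap, 54 mm across, 125 tall; origin under its centre. Stands about
- pot: blue ceramic cup, 60 mm across, 75 tall; origin under its centre. Stands about
- tin: round brass-coloured rivet tin, 68 mm across, 42 tall; origin under its centre. Stands about
- jar: amber glass jar with black lid, 52 mm across, 60 tall; origin under its centre. Stands beside the rear half of the press on the mat's side
- spare: second banded bundle of bamboo ribs, 220 x 40 x 26 mm, lying on the bench at the left; origin under its centre, x along it
- hammer: hammer lying on the bench at the right, 260 mm long, wooden handle; origin at mid-length on the underside, x towards the head
- fan: finished folding fan, closed, dark guards and white paper, 250 x 26 x 20 mm, lying on the bench at the right; origin under its centre, x along it
Mind the look-alikes: they are no part of the job. What is shaped like the bundle but turquoise is not meant.

How it is judged:
On the way, in this order (a step that is already met when the one before it is completed fails the run):
1. the board lies on the middle of the mat, square with it, flat and at rest (horizontal distance between board and mat below 0.022 m and angle between the x axis of board and the x axis of mat, either way round below 0.18 rad and height (world z) of board below 0.004 m and angle between board's own z axis and vertical below 0.06 rad and linear speed of board below 0.03 m/s), for 0.2 s.
2. the latch is pulled out clear of the ball while the beam is still down (value of joint press_latch above 0.013 m and height (world z) of press_beam below 0.076 m), for 0.05 s.
3. the coupler is raised off the ball (height (world z) of press_beam above 0.136 m), for 0.2 s.
At the end, for the whole second after the job is handed in: The beam is held still by the fingers with the coupler 7 to 16 cm above its seat on the ball, nothing else carrying it; the board lies flat on the mat, centre within 22 mm of the mat's centre and within 0.18 rad of its length, either way round (height (world z) of press_beam between 0.136 and 0.226 m and contact force between the fingers and press_beam above 1 N and linear speed of press_beam below 0.02 m/s and contact force between bundle and press_beam below 0.3 N and horizontal distance between board and mat below 0.022 m and angle between the x axis of board and the x axis of mat, either way round below 0.18 rad and height (world z) of board below 0.004 m and angle between board's own z axis and vertical below 0.06 rad); the arm keeps its last pose, push and grip.
It fails at once if the board is lifted (over 20 mm) or tipped (height (world z) of board above 0.02 m or angle between board's own z axis and vertical above 0.25 rad).
It fails at once if the bundle in the press is shifted by more than 15 mm (distance of bundle from where it was at the start of the episode above 0.015 m).
It fails at once if another thing on the bench is moved by more than 25 mm (distance of any of glue, pot, tin, jar, spare, hammer, fan from where it was at the start of the episode above 0.025 m).
It also fails if it takes over 54 s, if anything falls off the work surface, if the arm or the gripper's body presses on something with over 40 N, if the wrist force passes 120 N, or if a joint passes its speed limit or range.

ROBOT

A 7-joint arm with a two-finger parallel gripper is mounted at the origin on the work surface. World frame = base frame: x ahead of the robot, y to its left, z up, the work surface at z = 0. Lengths are in m, angles in rad, forces in N, time in s.
With the tool pointing down it reaches from about 0.425 to 0.875 m from the base axis. Payload 4.7 kg.
Tool frame: the origin (TCP) lies where the fingers leave the gripper's body, on its centre line; the fingertips stand 73 mm ahead of it and the grasp point (between the pads) lies 54 mm ahead of it; z points along the fingers, x is the direction in which the jaws open and shut, and the axes are right-handed (so a half turn about z gives the same grasp; the last joint's range is limited). The gripper opens to 85 mm and grips with 20 to 120 N. Pads are 22 mm wide; open, the fingers measure 114 mm over their backs; the gripper's body (76 mm by 85 mm) begins 54 mm behind the grasp point. The pads swing forward as they close: fully open they stand 13 mm farther back than shut.
Start: joints at [-1.227, 0.321, -0.07, 1.45, 0.023, 1.371, -0.057], TCP at [0.211, 0.615, 0.304] pointing down, gripper open.
Joint ranges: [-2.86, 2.86], [-0.3, 2.09], [-1.38, 1.24], [0.06, 2.45], [-1.56, 4.7], [0.09, 2.05], [-2.69, 2.69]. Speed limits (rad/s): [2.57, 2.57, 3.14, 3.14, 3.14, 3.14, 3.14].

INTERFACE

Orientations are given as a rotation vector (axis times angle).
In Python, from rig import env gives the robot as it stands.
- The arm moves only by the shell command python3 -m jog 'ROWS' [FORCE]. ROWS is text: rows parted by semicolons, each of 5 numbers parted by spaces: the shift along the tool's x, y, z in cm, then the turn about the tool's z in degrees, then the finger opening in cm, from 0 to 8.54. A call has 1 to 10 rows; each row shifts and turns the pose as measured when the row begins, along the tool's axes as they then stand; what a row does not reach is not made up. A row lasts 1/12 s, in which the tool goes at most 41.7 mm and 7.16 degrees, less where a joint would pass 70% of its speed; a pose out of reach is approached as far as the arm can. A call with a gripper value outside its range is refused whole. The fingers move at their own pace and stop on an object; FORCE is the grip in N (left out, the last holds). Time passes only in rows, so rows that do not move let the fingers close. It gives the time, the measured TCP pose, the force and the opening at its end, in the units of the state.
- env.state(): the state, without advancing time (a new reading comes with each control period).
- env.camera(name): name is "side" or "top" or "wrist"; returns a dict with "frame" (480x640x3 uint8, blue, green, red), "fx", "fy", "cx", "cy" (pixels), "eye" and "rotation" of the camera in the world. Camera axes: x right, y down, z forward; pixel columns grow to the right and rows downward; lengths in m; the calibration is good to about 2 mm. The wrist camera is an equidistant fisheye: a pixel r from the principal point sees the ray r / f radians off the axis. A picture is of the moment at which its call begins. There is no depth.
- env.job_done(): hands the job in, once; it reports no verdict.
The state is a dict: "time": time; "qpos": joint angles; "dq": joint speeds; "effort": joint torques, N m; "tool_pos": TCP position; "ee_rot": TCP orientation; "ft_force": force on the tool from outside, world axes, zero at the start; "ft_torque": the same for the moment, N m; "grip_width": finger opening in m.
Only numpy, scipy, OpenCV 4.12 (cv2) and the standard library are available. Lean on these libraries where they do the work, as an engineer would, in place of code of your own. Each camera call takes 0.05 s, during which the arm holds its last target. There are 200 camera calls.

## Working session

There is one attempt and no reset: what is moved stays moved. The work goes in short steps, Python scripts to look and compute and a shell command to move; the robot and the scene stay as the last step left them, time stands still between calls to the robot, and variables do not carry over. Pictures are saved under pics/ and viewed, about 8 in all and at most 12, crops included, and the job is handed in when it is done.

```bash
mkdir -p pics
cat > h.py <<'E'
import numpy as np, cv2
from rig import env
from scipy.spatial.transform import Rotation as R
def cam(name,fn=None):
    c=env.camera(name)
    if fn: cv2.imwrite('pics/'+fn,c['frame'])
    np.savez('pics/cal_'+name,**{k:np.array(c[k]) for k in c})
    return c
def ray(c,u,v,z):
    "world point at height z seen at pixel (u,v), pinhole"
    d=np.array([(u-c['cx'])/c['fx'],(v-c['cy'])/c['fy'],1.]); d=np.array(c['rotation']).reshape(3,3)@d
    e=np.array(c['eye']); return e+d*(z-e[2])/d[2]
def proj(c,p):
    q=np.array(c['rotation']).reshape(3,3).T@(np.array(p)-c['eye']); return c['cx']+c['fx']*q[0]/q[2],c['cy']+c['fy']*q[1]/q[2]
E
python3 - <<'E'
from h import *
for n in('top','side'):
    c=cam(n,n+'1.png'); print(n,c['fx'],c['cx'],c['cy'],c['eye'],np.round(c['rotation'],3).tolist())
s=env.state();print(s)
print(R.from_rotvec(s['ee_rot']).as_matrix().round(3))
E
```

```text
top 517.3946795955395 322.915795804519 246.16753873567887 [ 0.32983358 -0.02001211  1.58526911] [-2.131, 2.163, -0.156]
side 594.3939305454419 325.07281625031595 245.11587786124812 [0.37297806 1.17098481 1.3393159 ] [-0.202, 2.849, -1.175]
{'time': 0.1, 'qpos': array([-1.22687893,  0.32174359, -0.07010946,  1.45158086,  0.02258558,
        1.37082243, -0.0568989 ]), 'dq': array([-3.95342639e-04, -1.29430687e-03, -3.32283773e-05, -4.25038230e-03,
        7.61190356e-04, -7.29561678e-04,  2.40341660e-05]), 'effort': array([ 6.24829681e-05, -4.94879937e+01, -3.83978002e-01, -3.15207195e+01,
        1.29822924e-02,  7.54955225e-03,  2.62357594e-05]), 'tool_pos': array([0.21041584, 0.61460417, 0.30292241]), 'ee_rot': array([ 2.55505006e+00,  1.82605875e+00, -2.18768506e-03]), 'ft_force': array([-0.32368918,  0.45369603, -0.82378092]), 'ft_torque': array([-0.04742501,  0.02451404, -0.01672643]), 'grip_width': 0.08527503881563452}
[[ 0.324  0.946 -0.001]
 [ 0.946 -0.324 -0.002]
 [-0.002  0.    -1.   ]]
```

View pics/top1.png

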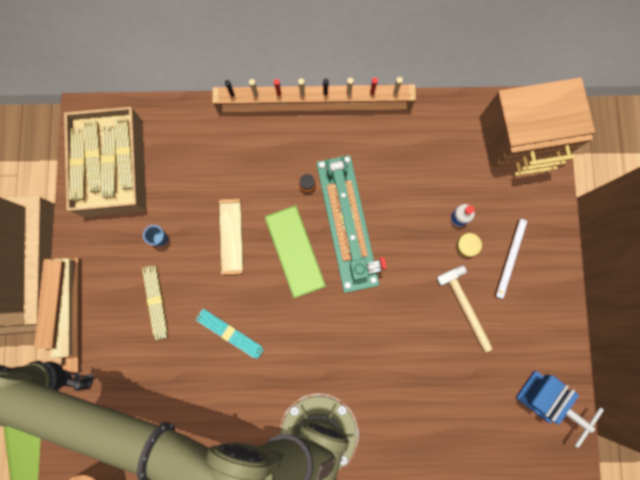

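View pics/side1.png

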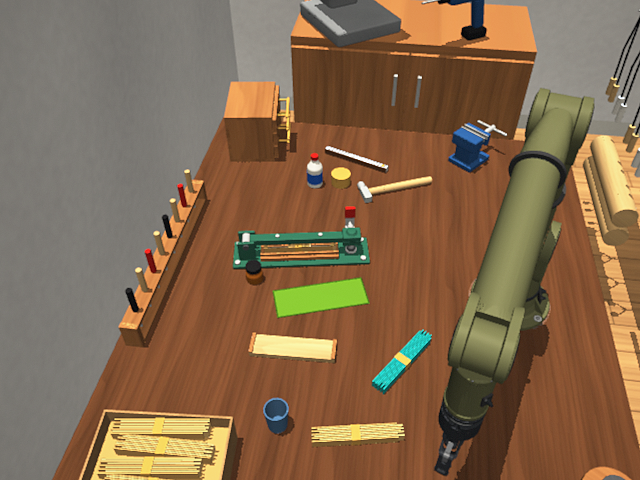

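The top view shows the board at about (231,236), the mat at (295,251), the press from (335,165) to (360,285) with its red tab at (383,264), and the turquoise look-alike at (230,333). The side view shows the same layout. Next come colour-based measurements and enlarged crops.

```bash
sed -i "s/np.array(c\['rotation'\]).reshape(3,3)/R.from_rotvec(np.array(c['rotation']).ravel()).as_matrix()/g" h.py
python3 - <<'E'
from h import *
L={}
for n in('top','side'):
    c=dict(np.load(f'pics/cal_{n}.npz')); f=c['frame']; hsv=cv2.cvtColor(f,cv2.COLOR_BGR2HSV)
    def blobs(lo,hi,z,lab,amin=60):
        m=cv2.inRange(hsv,lo,hi); k,_,st,ce=cv2.connectedComponentsWithStats(m); lb=_
        for i in range(1,k):
            if st[i,4]<amin: continue
            ys,xs=np.where(lb==i)
            P=np.array([ray(c,u,v,z)[:2] for u,v in zip(xs,ys)])
            r=cv2.minAreaRect((P*1000).astype(np.float32)); b=cv2.boxPoints(r)
            e=b[1]-b[0]; e2=b[2]-b[1]; e=e if np.hypot(*e)>np.hypot(*e2) else e2
            if not(-.8<r[0][0]/1000<1.2 and abs(r[0][1])<600 and max(r[1])<450):continue
            print(n,lab,ce[i].round(1),'ctr mm',np.round(r[0],1),'mean',(P.mean(0)*1000).round(1),'size',np.round(r[1],0),'ang',round(np.degrees(np.arctan2(e[1],e[0]))%180,1))
    blobs((35,150,120),(50,255,255),0.,'mat',800)
    blobs((12,30,170),(27,160,255),.018,'wood-light',500)
    blobs((70,90,40),(85,255,150),.012,'press',300)
    m=cv2.inRange(hsv,(0,180,120),(6,255,255))+cv2.inRange(hsv,(174,180,120),(179,255,255))
    k,_,st,ce=cv2.connectedComponentsWithStats(m)
    for i in range(1,k):
        if st[i,4]>8: print(n,'red',ce[i].round(1),st[i],ray(c,*ce[i],.11).round(4))
t=np.load('pics/cal_top.npz')['frame'];s=np.load('pics/cal_side.npz')['frame']
cv2.imwrite('pics/crop1.png',np.vstack([cv2.resize(t[150:300,200:400],(800,600),interpolation=cv2.INTER_CUBIC)]))
cv2.imwrite('pics/crop2.png',cv2.resize(s[200:365,225:385],(780,600*165*780//160//600),interpolation=cv2.INTER_CUBIC)[:600])
E
```

```text
top wood-light [338.6 221.6] ctr mm [633.7 -73. ] mean [633.  -72.4] size [243.  29.] ang 10.9
top wood-light [230.1 235.3] ctr mm [594.3 261.5] mean [595.4 261.4] size [238.  72.] ang 2.1
top wood-light [153.5 301.2] ctr mm [397.6 490.1] mean [397.2 490.3] size [227.  47.] ang 11.4
top wood-light [471.4 315.4] ctr mm [ 343.4 -468.1] mean [ 340.2 -465.5] size [238.  39.] ang 25.2
top wood-light [326.2 417. ] ctr mm [ 44.1 -21. ] mean [ 52.7 -24.9] size [234. 146.] ang 62.9
side mat [319.6 296.7] ctr mm [543.7  64.1] mean [544.7  65.5] size [268. 103.] ang 19.2
side wood-light [291.4 346.7] ctr mm [592.3 261. ] mean [592.2 263.1] size [220.  65.] ang 2.5
side wood-light [159.5 446.7] ctr mm [849.5 584.2] mean [846.9 584.1] size [321. 176.] ang 4.6
side wood-light [356.1 431.7] ctr mm [392.2 481.6] mean [394.5 482.1] size [222.  40.] ang 11.5
side press [303.3 247.8] ctr mm [ 631.5 -115.7] mean [ 623.1 -114.7] size [417. 163.] ang 10.6
side red [314.  155.1] [310 153   8   5  33] [ 0.643  -0.4649  0.11  ]
side red [179.8 185.5] [178 184   5   4  16] [ 1.0477 -0.2414  0.11  ]
side red [349.9 207.5] [345 206  11   4  41] [ 0.4907 -0.213   0.11  ]
side red [147.5 251. ] [145 249   6   5  24] [1.0478 0.0577 0.11  ]
```

View pics/crop1.png

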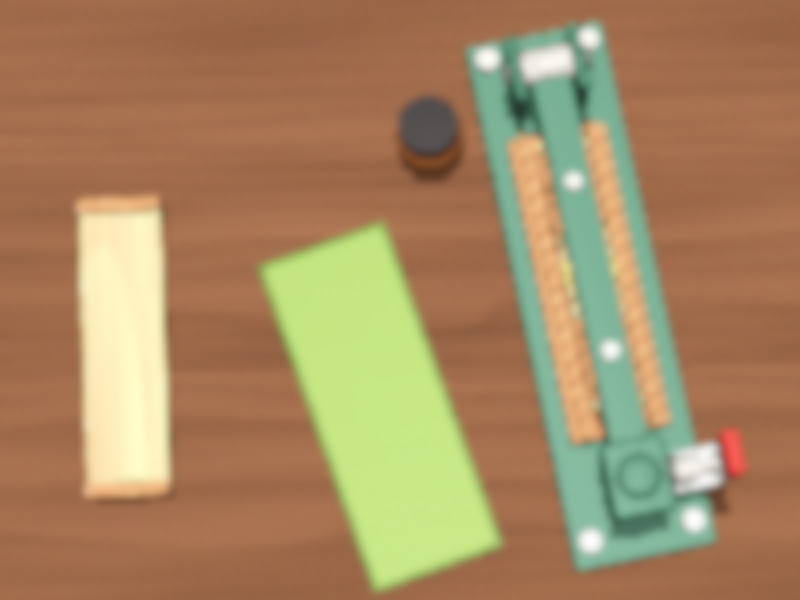

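The crop shows the mat corners at (261,266), (385,222), (502,545) and (378,591). The board corners are (77,197), (160,195), (171,493) and (85,496), the press base corners are (467,47), (600,20), (718,542) and (577,571), and the red tab top is at (735,452).

Run:
```python
from h import *
c=dict(np.load('pics/cal_top.npz'))
for nm,z,P in [('mat',0,[(261,266),(385,222),(502,545),(378,591)]),('board',.02,[(77,197),(160,195),(171,493),(85,496)]),('press',.012,[(467,47),(600,20),(718,542),(577,571)]),('tab',.13,[(735,452)]*4),('dome',.094,[(638,477)]*4),('hinge',.075,[(548,62)]*4)]:
    W=np.array([ray(c,200+u/4-.375,150+v/4-.375,z)[:2] for u,v in P])*1000
    e=W[0]+W[1]-W[2]-W[3]; print(nm,W.mean(0).round(1),np.linalg.norm(e)/2,np.degrees(np.arctan2(e[1],e[0])).round(1))
```

```text
mat [546.6  63.8] 269.0802161223166 19.2
board [593.7 259.9] 232.23297691186113 2.4
press [631.5 -98.8] 420.0508192364537 10.9
tab [ 490.9 -193.2] 0.0 0.0
dome [ 477.8 -126.7] 0.0 0.0
hinge [795.  -68.1] 0.0 0.0
```

View pics/crop2.png

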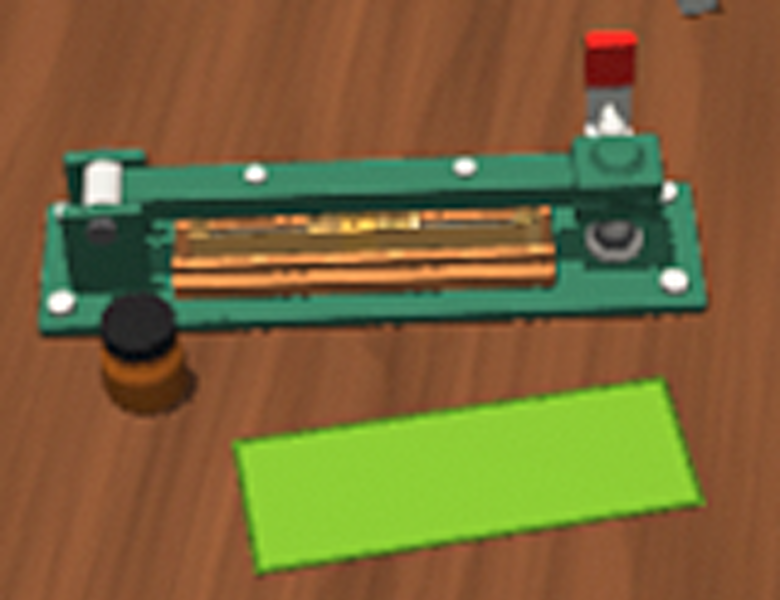

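The side crop shows the press and tab layout matching the top-view estimates, with the tab at (610,60) in the crop. I'm moving over the board.

```bash
python3 -m jog '-1.6 3.65 0 0 8.54;-1.6 3.65 0 0 8.54;-1.6 3.65 0 0 8.54;-1.6 3.65 0 0 8.54;-1.6 3.65 0 0 8.54;-1.6 3.65 0 0 8.54;-1.6 3.65 0 0 8.54;-1.6 3.65 0 0 8.54;-1.6 3.65 0 0 8.54;-1.6 3.65 0 0 8.54' 30
cat >> h.py <<'E'
def go(x,y,z,ang):
    "shift in current tool axes (cm) and turn (deg) to TCP target with jaw axis at world angle ang"
    s=env.state(); M=R.from_rotvec(s['ee_rot']).as_matrix(); a=np.degrees(np.arctan2(M[1,0],M[0,0]))
    t=(ang-a+90)%180-90
    print('t',round(s['time'],2),'pos',np.round(s['tool_pos'],4),'jaw',round(a,1),'shift cm',(M.T@(np.array([x,y,z])-s['tool_pos'])*100).round(2),'turn',round(-t,1),'tilt',M[:,2].round(3),'F',np.round(s['ft_force'],1),'w',round(s['grip_width'],4))
E
python3 -c "from h import *;go(.5935,.2605,.2,92.4)"
```

```text
time: 0.93
tool_pos: [0.5042, 0.3446, 0.2947]
ee_rot: [-2.528, -1.857, 0.02]
ft_force: [0.7, 0.4, 0.6]
grip_width: 0.0855
t 0.93 pos [0.5042 0.3446 0.2947] jaw 72.6 shift cm [-5.29 11.14  9.39] turn -19.8 tilt [-0.013 -0.004 -1.   ] F [0.7 0.4 0.6] w 0.0855
```

```bash
python3 -m jog '-1.3 2.8 2 0 8.54;-1.3 2.8 2 0 8.54;-1.3 2.8 2 0 8.54;-1.3 2.8 2 0 8.54;0 0 0 -7 8.54;0 0 0 -7 8.54;0 0 0 -6 8.54;0 0 0 0 8.54' 
python3 -c "from h import *;go(.5935,.2605,.2,92.4);c=cam('wrist','w1.png');print({k:c[k] for k in c if k!='frame'})"
```

```text
time: 1.6
tool_pos: [0.6063, 0.2398, 0.2059]
ee_rot: [-2.177, -2.264, 0.03]
ft_force: [0.5, 0.1, -0.0]
grip_width: 0.0854
t 1.6 pos [0.6063 0.2398 0.2059] jaw 92.2 shift cm [ 2.13 -1.19  0.58] turn -0.2 tilt [-0.014 -0.013 -1.   ] F [ 0.5  0.1 -0. ] w 0.0854
{'fx': 371.64829954431775, 'fy': 371.64829954431775, 'cx': 318.35584347217696, 'cy': 234.9309993945188, 'eye': array([0.53078788, 0.2371575 , 0.27707986]), 'rotation': array([2.01944872, 2.10319104, 0.29748016])}
```

View pics/w1.png

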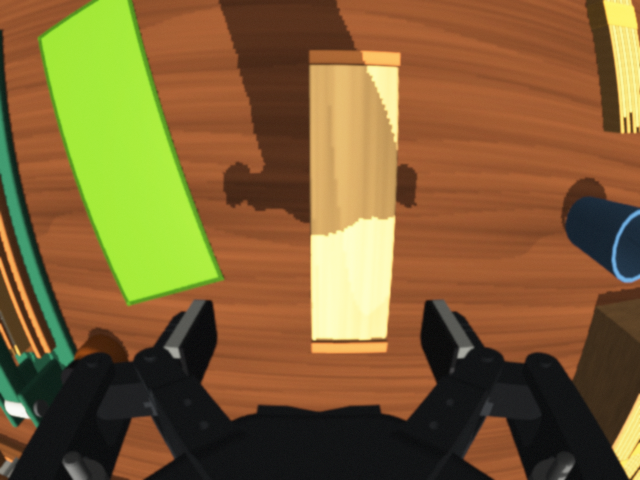

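The wrist view shows the board corners at (309,51), (401,52), (387,352) and (311,352), clear of both fingers.

```bash
cat >> h.py <<'E'
def fray(c,u,v,z):
    a,b=u-c['cx'],v-c['cy']; r=np.hypot(a,b); t=r/c['fx']; d=np.array([np.sin(t)*a/r,np.sin(t)*b/r,np.cos(t)])
    d=R.from_rotvec(np.array(c['rotation']).ravel()).as_matrix()@d; e=np.array(c['eye']); return e+d*(z-e[2])/d[2]
E
python3 - <<'E'
from h import *
c=dict(np.load('pics/cal_wrist.npz'))
W=np.array([fray(c,*p,.024)[:2] for p in [(309,51),(401,52),(387,352),(311,352)]])*1000
print(W.round(1),W.mean(0)); e=W[0]+W[1]-W[2]-W[3];print(np.linalg.norm(e)/2,np.degrees(np.arctan2(e[1],e[0])))
print(fray(c,218,278,0),fray(c,129,304,0))
go(*(W.mean(0)/1000),.11,92.4)
E
```

```text
[[479.2 225.9]
 [475.6 288. ]
 [705.3 297.6]
 [707.  235. ]] [591.75416598 261.62864281]
228.97953305763104 -177.6531160039691
[0.65531311 0.15490663 0.        ] [0.68869759 0.06390837 0.        ]
t 1.65 pos [0.6061 0.2396 0.2058] jaw 92.0 shift cm [ 2.38 -1.22  9.56] turn -0.4 tilt [-0.014 -0.014 -1.   ] F [-0.1 -1.  -0.7] w 0.0855
```

```bash
python3 -m jog '1.2 -0.6 0 0 8.54;1.2 -0.6 0 0 8.54;0 0 0 0 8.54;0 0 2.5 0 8.54;0 0 2.5 0 8.54;0 0 2.5 0 8.54;0 0 1.5 0 8.54;0 0 0 0 8.54' 
python3 -c "from h import *;go(.592,.2615,.084,92.4)"
```

```text
time: 2.32
tool_pos: [0.5896, 0.2717, 0.1163]
ee_rot: [-2.192, -2.25, 0.017]
ft_force: [-0.4, 0.5, -0.6]
grip_width: 0.0855
t 2.32 pos [0.5896 0.2717 0.1163] jaw 91.5 shift cm [-1.    0.24  3.24] turn -0.9 tilt [-0.008 -0.007 -1.   ] F [-0.4  0.5 -0.6] w 0.0855
```

```bash
python3 -m jog '-0.5 0.1 0 -1 8.54;0 0 0 0 8.54;-0.3 0 0 0 8.54;0 0 0 0 8.54;0 0 0 0 8.54' 
python3 -c "from h import *;go(.592,.2615,.084,92.4)"
```

```text
time: 2.73
tool_pos: [0.5919, 0.2651, 0.1205]
ee_rot: [2.171, 2.27, -0.01]
ft_force: [1.1, 1.2, -0.4]
grip_width: 0.0852
t 2.73 pos [0.5919 0.2651 0.1205] jaw 92.5 shift cm [-0.34  0.01  3.65] turn 0.1 tilt [-0.004 -0.005 -1.   ] F [ 1.1  1.2 -0.4] w 0.0852
```

```bash
python3 -m jog '-0.3 0 0.5 0 8.54;0 0 1 0 8.54;0 0 1 0 8.54;0 0 0.8 0 8.54;0 0 0 0 8.54;0 0 0 0 8.54' 
python3 -c "from h import *;go(.592,.2615,.082,92.4)"
```

```text
time: 3.23
tool_pos: [0.593, 0.2614, 0.0858]
ee_rot: [2.172, 2.267, -0.005]
ft_force: [0.1, -0.1, 0.2]
grip_width: 0.0855
t 3.23 pos [0.593  0.2614 0.0858] jaw 92.5 shift cm [ 0.02 -0.1   0.38] turn 0.1 tilt [-0.001 -0.004 -1.   ] F [ 0.1 -0.1  0.2] w 0.0855
```

```bash
python3 -m jog '0 -0.1 0.4 0 8.54;0 0 0.3 0 8.54;0 0 0 0 8.54;0 0 0 0 7;0 0 0 0 6;0 0 0 0 5.8;0 0 0 0 5.8;0 0 0 0 5.8' 30
python3 -c "from h import *;go(.592,.2615,.078,92.4);c=cam('wrist','w2.png')"
```

```text
time: 3.9
tool_pos: [0.5916, 0.2617, 0.0775]
ee_rot: [2.171, 2.268, -0.006]
ft_force: [-0.6, 0.5, -0.5]
grip_width: 0.0608
t 3.9 pos [0.5916 0.2617 0.0775] jaw 92.5 shift cm [-0.03  0.04 -0.05] turn 0.1 tilt [-0.002 -0.004 -1.   ] F [-0.6  0.5 -0.5] w 0.0608
```

View pics/w2.png

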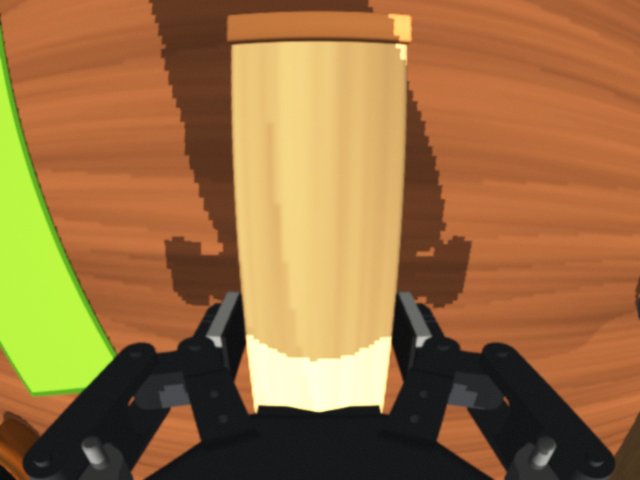

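The pads now grip the board's sides at about (240,330) and (400,330), so I start the slide.

```bash
python3 -m jog '-1 -0.28 0 0 5.5;-1.5 -0.42 0 0 5.5;-1.5 -0.42 0 0 5.5;-1.5 -0.42 0 0 5.5;-1 -0.28 0 0 5.5;-0.5 -0.14 0 0 5.5;0 0 0 0 5.5'
python3 -c "from h import *;go(.5455,.064,.078,109.2)"
```

```text
time: 4.53
tool_pos: [0.5724, 0.1808, 0.0775]
ee_rot: [2.175, 2.265, -0.009]
ft_force: [-0.9, 0.0, -1.6]
grip_width: 0.061
t 4.53 pos [0.5724 0.1808 0.0775] jaw 92.3 shift cm [-11.56  -3.16   0.02] turn -16.9 tilt [-0.003 -0.005 -1.   ] F [-0.9  0.  -1.6] w 0.061
```

```bash
python3 -m jog '-1 -0.28 0 0 5.5;-1.5 -0.42 0 0 5.5;-1.5 -0.42 0 0 5.5;-1.5 -0.42 0 0 5.5;-1.5 -0.42 0 0 5.5;-1.5 -0.42 0 0 5.5;-1 -0.28 0 0 5.5;-0.5 -0.14 0 0 5.5;0 0 0 0 5.5;0 0 0 0 5.5'
python3 -c "from h import *;go(.5455,.064,.078,109.2)"
```

```text
time: 5.37
tool_pos: [0.5451, 0.0695, 0.0775]
ee_rot: [2.175, 2.266, -0.01]
ft_force: [0.9, 0.3, -2.0]
grip_width: 0.0609
t 5.37 pos [0.5451 0.0695 0.0775] jaw 92.4 shift cm [-0.55  0.02 -0.04] turn -16.8 tilt [-0.004 -0.005 -1.   ] F [ 0.9  0.3 -2. ] w 0.0609
```

```bash
python3 -m jog '-0.2 0 0 -3 5.5;-0.2 0 0 -4 5.5;0 0 0 -4 5.5;0 0 0 -3.5 5.5;0 0 0 -1.5 5.5;0 0 0 0 5.5;0 0 0 0 5.5'
python3 -c "
from h import *;go(.5455,.064,.078,109.2)
t=cam('top')['frame'];cv2.imwrite('pics/t2.png',cv2.resize(t[150:300,220:420],(800,600),interpolation=cv2.INTER_CUBIC))
s=cam('side')['frame'];cv2.imwrite('pics/s2.png',cv2.resize(s[200:365,225:425],(800,660),interpolation=cv2.INTER_CUBIC)[:600])"
```

```text
time: 5.95
tool_pos: [0.5465, 0.0715, 0.0776]
ee_rot: [-1.811, -2.567, 0.007]
ft_force: [-0.5, 0.4, -1.2]
grip_width: 0.061
t 5.95 pos [0.5465 0.0715 0.0776] jaw 109.6 shift cm [-0.68 -0.34 -0.04] turn 0.4 tilt [-0.003 -0.003 -1.   ] F [-0.5  0.4 -1.2] w 0.061
```

View pics/s2.png

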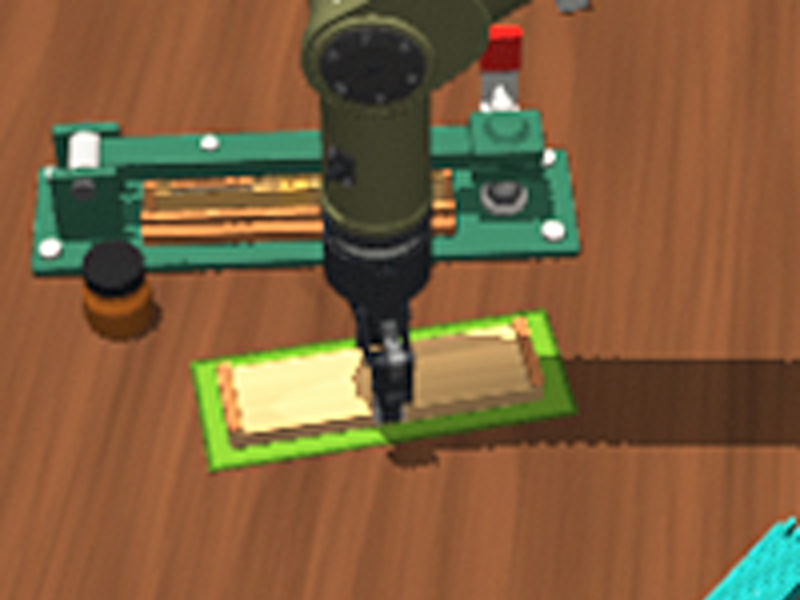

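The side crop shows the board square on the mat and nearly centred. I make a small correction of about 7 mm, then release and rise.

```bash
python3 -m jog '-0.4 -0.2 0 0 5.5;0 0 0 0 5.5;-0.2 -0.1 0 0 5.5;0 0 0 0 5.5;0 0 0 0 5.5;0 0 0 0 5.5'
python3 -c "from h import *;go(.5455,.064,.078,109.2)"
python3 -m jog '0 0 0 0 8.5;0 0 0 0 8.5;0 0 0 0 8.5;0 0 0 0 8.5;0 0 0 0 8.5;0 0 -1 0 8.5;0 0 -2 0 8.5;0 0 -3 0 8.5;0 0 -3 0 8.5;0 0 -3 0 8.5'
python3 -m jog '0 0 -3 0 3.6;0 0 -2 0 3.6;0 0 0 0 3.6'
python3 -c "
from h import *;go(.4918,-.1929,.22,100.9)
c=cam('wrist','w3.png')"
```

```text
time: 6.55
tool_pos: [0.5456, 0.0651, 0.0776]
ee_rot: [-1.812, -2.566, 0.005]
ft_force: [0.0, 0.6, -1.8]
grip_width: 0.0607
t 6.55 pos [0.5456 0.0651 0.0776] jaw 109.5 shift cm [-0.1  -0.05 -0.04] turn 0.3 tilt [-0.002 -0.002 -1.   ] F [ 0.   0.6 -1.8] w 0.0607
time: 7.38
tool_pos: [0.5421, 0.0647, 0.1979]
ee_rot: [-1.807, -2.558, 0.021]
ft_force: [0.6, -0.6, -0.4]
grip_width: 0.0848
time: 7.63
tool_pos: [0.5454, 0.0651, 0.2602]
ee_rot: [-1.813, -2.565, 0.005]
ft_force: [0.5, 1.1, 0.4]
grip_width: 0.0511
t 7.63 pos [0.5454 0.0651 0.2602] jaw 109.5 shift cm [-22.53 -13.65   4.1 ] turn 8.6 tilt [-0.002 -0.003 -1.   ] F [0.5 1.1 0.4] w 0.0511
```

View pics/w3.png

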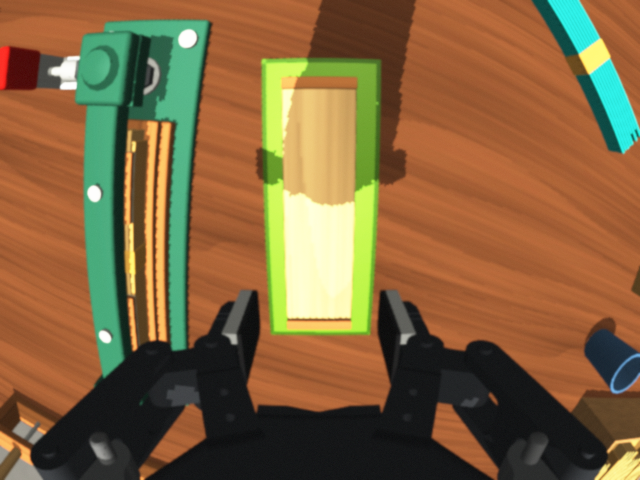

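The board sits square and centred on the mat, with about equal green margins. Next I move over the tab.

```bash
python3 -m jog '-2 -1.2 0 0 3.4;-3.2 -1.95 0 0 3.4;-3.2 -1.95 0 0 3.4;-3.2 -1.95 0 0 3.4;-3.2 -1.95 0 0 3.4;-3 -1.8 0 0 3.4;-2 -1.2 0 0 3.4;0 0 0 4 3.4;0 0 0 4 3.4;0 0 0 0 3.4'
python3 -m jog '0 0 0 0 3.4;0 0 0 0 3.4'
python3 -c "from h import *;go(.4918,-.1929,.22,100.9)"
```

```text
time: 8.52
tool_pos: [0.4897, -0.1702, 0.2503]
ee_rot: [-1.983, -2.42, 0.018]
ft_force: [-1.0, 1.0, -0.0]
grip_width: 0.0341
time: 8.68
tool_pos: [0.4886, -0.1699, 0.2486]
ee_rot: [-1.977, -2.42, 0.02]
ft_force: [-0.4, 0.1, 0.1]
grip_width: 0.0341
t 8.68 pos [ 0.4886 -0.1699  0.2486] jaw 101.5 shift cm [-2.33 -0.09  2.85] turn 0.6 tilt [-0.021  0.    -1.   ] F [-0.4  0.1  0.1] w 0.0341
```

```bash
python3 -m jog '-1 0 0 0 3.4;-0.8 0 0 0 3.4;-0.4 0 0 0.5 3.4;0 0 0 0 3.4;0 0 0 0 3.4;0 0 0 0 3.4'
python3 -c "from h import *;go(.4918,-.1929,.22,100.9);c=cam('wrist','w4.png')"
```

```text
time: 9.18
tool_pos: [0.4941, -0.1921, 0.2475]
ee_rot: [-1.98, -2.417, 0.021]
ft_force: [0.5, 0.4, 0.1]
grip_width: 0.034
t 9.18 pos [ 0.4941 -0.1921  0.2475] jaw 101.4 shift cm [-0.05 -0.18  2.76] turn 0.5 tilt [-0.022  0.    -1.   ] F [0.5 0.4 0.1] w 0.034
```

View pics/w4.png

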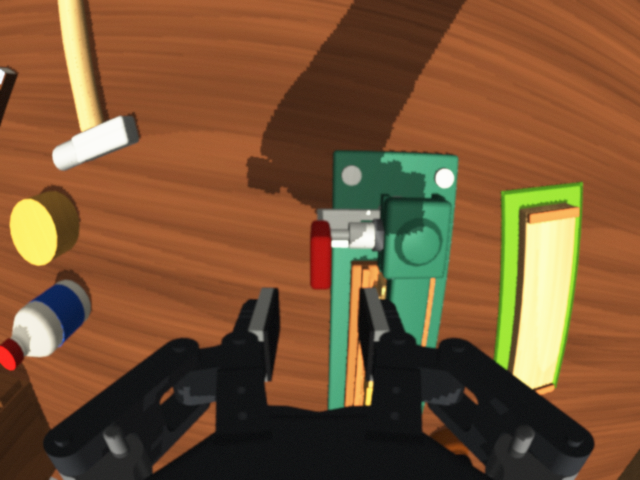

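The wrist view shows the tab between x 311 and 330 and y 222 to 288, lying between the finger lines. I check it against the calibration.

Run:
```python
from h import *
c=dict(np.load('pics/cal_wrist.npz'));f=c['frame']
h=cv2.cvtColor(f,cv2.COLOR_BGR2HSV);m=(cv2.inRange(h,(0,150,50),(6,255,255))|cv2.inRange(h,(174,150,50),(179,255,255)))[180:300,290:350]
ys,xs=np.where(m);print(xs.min()+290,xs.max()+290,ys.min()+180,ys.max()+180)
for v in range(222,292,8):
    r=np.where(m[v-180])[0]; print(v,r.min()+290,r.max()+290, f[v,320], end=' | ')
print()
for p in [(311,288),(330,288),(320.5,288)]: print(fray(c,*p,.13).round(4))
for p in [(311,222),(330,222)]: print(fray(c,*p,.13).round(4),fray(c,*p,.09).round(4))
```

```text
310 330 220 289
222 313 326 [14 17 92] | 230 311 329 [14 16 95] | 238 311 330 [ 16  21 161] | 246 310 330 [ 19  22 179] | 254 310 330 [ 20  25 180] | 262 310 330 [ 21  25 180] | 270 310 330 [ 20  24 179] | 278 310 330 [ 17  22 177] | 286 311 329 [ 20  23 175] | 
[ 0.5059 -0.1938  0.13  ]
[ 0.5039 -0.1834  0.13  ]
[ 0.5049 -0.1886  0.13  ]
[ 0.4687 -0.2011  0.13  ] [ 0.4788 -0.1996  0.09  ]
[ 0.4667 -0.1913  0.13  ] [ 0.4764 -0.1877  0.09  ]
```

```bash
python3 -m jog '0 0 1.5 0 3.4;0 0 2 0 3.4;0 0 1 0 3.4;0 0 0.5 0 3.4;0 0 0 0 3.4;0 0 0 0 3.4'
python3 -c "from h import *;go(.4925,-.1922,.168,100.9)"
```

```text
time: 9.73
tool_pos: [0.4942, -0.1907, 0.1974]
ee_rot: [-1.978, -2.421, 0.018]
ft_force: [-0.2, -0.4, -0.4]
grip_width: 0.034
t 9.73 pos [ 0.4942 -0.1907  0.1974] jaw 101.5 shift cm [-0.12 -0.15  2.94] turn 0.6 tilt [-0.019  0.001 -1.   ] F [-0.2 -0.4 -0.4] w 0.034
```

```bash
python3 -m jog '-0.1 -0.1 0.8 0.5 3.4;0 0 1 0 3.4;0 0 0.8 0 3.4;0 0 0.3 0 3.4;0 0 0 0 3.4;0 0 0 0 3.4'
python3 -c "from h import *;go(.4925,-.1922,.168,100.9)"
```

```text
time: 10.23
tool_pos: [0.4939, -0.1923, 0.1673]
ee_rot: [-1.991, -2.414, 0.016]
ft_force: [0.4, 0.1, 0.2]
grip_width: 0.0337
t 10.23 pos [ 0.4939 -0.1923  0.1673] jaw 101.0 shift cm [ 0.04 -0.13 -0.07] turn 0.1 tilt [-0.016  0.    -1.   ] F [0.4 0.1 0.2] w 0.0337
```

```bash
python3 -m jog '0 0 0 0 2;0 0 0 0 1;0 0 0 0 1;0 0 0 0 0.8;0 0 0 0 0.8;0 0 0 0 0.8;0 0 0 0 0.8' 60
python3 -c "from h import *;go(.4925,-.1922,.168,100.9)"
```

```text
time: 10.82
tool_pos: [0.4937, -0.1909, 0.1674]
ee_rot: [-1.989, -2.414, 0.015]
ft_force: [-0.4, 2.1, 0.4]
grip_width: 0.0113
t 10.82 pos [ 0.4937 -0.1909  0.1674] jaw 101.0 shift cm [-0.11 -0.14 -0.06] turn 0.1 tilt [-0.017  0.002 -1.   ] F [-0.4  2.1  0.4] w 0.0113
```

The tab is gripped at 11.3 mm. I pull sideways along tool -x.

```bash
python3 -m jog '-0.5 0 0 0 0.8;-0.5 0 0 0 0.8;-0.5 0 0 0 0.8;-0.2 0 0 0 0.8;-0.1 0 0 0 0.8'
python3 -c "
from h import *;go(.4937,-.1909,.1674,100.9)"
```

```text
time: 11.23
tool_pos: [0.4963, -0.2028, 0.167]
ee_rot: [-1.976, -2.408, 0.006]
ft_force: [-4.6, 7.3, 2.5]
grip_width: 0.0116
t 11.23 pos [ 0.4963 -0.2028  0.167 ] jaw 101.2 shift cm [ 1.21 -0.03 -0.01] turn 0.3 tilt [-0.023  0.014 -1.   ] F [-4.6  7.3  2.5] w 0.0116
```

```bash
python3 -m jog '-0.4 0 0 0 0.8;-0.4 0 0 0 0.8;-0.3 0 0 0 0.8;-0.2 0 0 0 0.8'
python3 -c "
from h import *;go(.4937,-.1909,.1674,100.9)"
```

```text
time: 11.57
tool_pos: [0.4979, -0.2094, 0.1668]
ee_rot: [-1.963, -2.403, -0.0]
ft_force: [-5.4, 8.7, 3.3]
grip_width: 0.0115
t 11.57 pos [ 0.4979 -0.2094  0.1668] jaw 101.5 shift cm [ 1.9  -0.04  0.  ] turn 0.6 tilt [-0.03   0.025 -0.999] F [-5.4  8.7  3.3] w 0.0115
```

The grasp point has travelled about 17.7 mm under roughly 10 N, so the latch is out. I lift along the arc while keeping the pull on.

```bash
python3 -m jog '-0.2 0.05 -0.5 0 0.8;-0.2 0.12 -1 0 0.8;-0.2 0.14 -1 0 0.8;-0.2 0.16 -1 0 0.8;-0.2 0.18 -1 0 0.8;-0.15 0.1 -0.5 0 0.8'
python3 -c "
from h import *;go(.4937,-.1909,.1674,100.9)"
```

```text
time: 12.07
tool_pos: [0.5061, -0.2062, 0.2076]
ee_rot: [-1.93, -2.392, -0.002]
ft_force: [-2.8, 7.9, -4.4]
grip_width: 0.0114
t 12.07 pos [ 0.5061 -0.2062  0.2076] jaw 102.1 shift cm [ 1.54 -0.72  4.14] turn 1.2 tilt [-0.052  0.044 -0.998] F [-2.8  7.9 -4.4] w 0.0114
```

```bash
python3 -m jog '-0.1 0.2 -0.8 0 0.8;-0.1 0.24 -1 0 0.8;-0.1 0.27 -1 0 0.8;-0.1 0.3 -1 0 0.8;-0.1 0.33 -1 0 0.8;-0.1 0.2 -0.6 0 0.8;-0.05 0.05 -0.2 0 0.8;-0.05 0 0 0 0.8'
python3 -c "
from h import *;go(.4937,-.1909,.1674,100.9)
s=cam('side')['frame'];cv2.imwrite('pics/s3.png',cv2.resize(s[180:330,225:425],(800,600),interpolation=cv2.INTER_CUBIC))"
```

```text
time: 12.73
tool_pos: [0.522, -0.1996, 0.2499]
ee_rot: [-1.898, -2.374, 0.018]
ft_force: [-3.0, 6.5, -5.0]
grip_width: 0.0116
t 12.73 pos [ 0.522  -0.1996  0.2499] jaw 102.6 shift cm [ 0.87 -1.96  8.5 ] turn 1.7 tilt [-0.087  0.054 -0.995] F [-3.   6.5 -5. ] w 0.0116
```

View pics/s3.png

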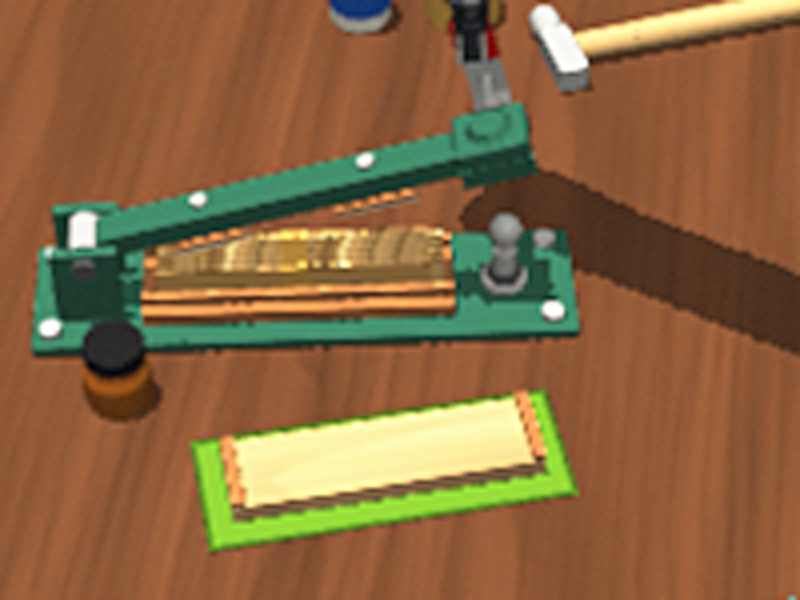

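The coupler stands well above the ball at about (505,230), with the board still on the mat and the bundle in place. I add about 2 cm, then let it settle.

```bash
python3 -m jog '0 0.2 -0.5 0 0.8;0 0.25 -0.7 0 0.8;0 0.25 -0.7 0 0.8;0 0.1 -0.3 0 0.8;0 0 0 0 0.8;0 0 0 0 0.8;0 0 0 0 0.8;0 0 0 0 0.8'
python3 -c "
from h import *;go(.4937,-.1909,.1674,100.9)"
```

```text
time: 13.45
tool_pos: [0.5257, -0.1949, 0.2556]
ee_rot: [-1.883, -2.354, 0.055]
ft_force: [-3.0, 5.3, -3.3]
grip_width: 0.0112
t 13.45 pos [ 0.5257 -0.1949  0.2556] jaw 102.5 shift cm [ 0.41 -2.07  9.15] turn 1.6 tilt [-0.121  0.05  -0.991] F [-3.   5.3 -3.3] w 0.0112
```

```bash
python3 -m jog '0 0 0 0 0.8;0 0 0 0 0.8;0 0 0 0 0.8;0 0 0 0 0.8'
python3 -c "
from h import *;go(.4937,-.1909,.1674,100.9);print(env.state()['dq'].round(3))
s=cam('side')['frame'];cv2.imwrite('pics/s4.png',cv2.resize(s[140:340,225:425],(600,600),interpolation=cv2.INTER_CUBIC))"
```

```text
time: 13.78
tool_pos: [0.5254, -0.1955, 0.2537]
ee_rot: [-1.882, -2.356, 0.065]
ft_force: [-4.4, 6.2, 0.4]
grip_width: 0.0114
t 13.78 pos [ 0.5254 -0.1955  0.2537] jaw 102.5 shift cm [ 0.51 -2.    8.97] turn 1.6 tilt [-0.125  0.045 -0.991] F [-4.4  6.2  0.4] w 0.0114
[-0.004  0.004  0.002  0.002  0.013 -0.004 -0.003]
```

View pics/s4.png

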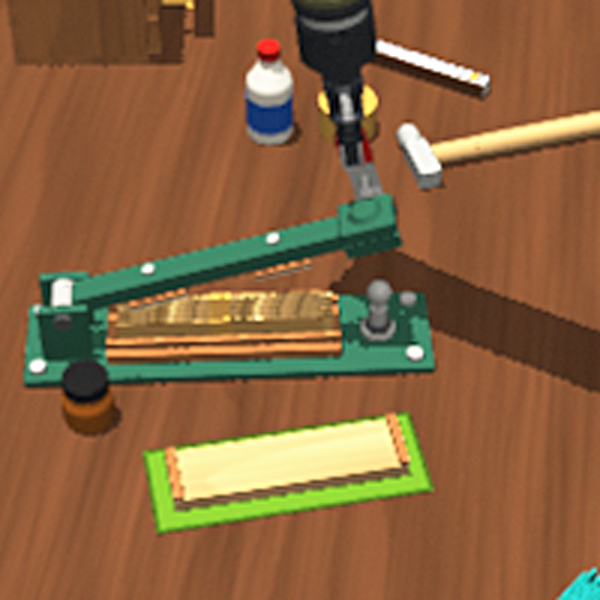

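The coupler is clearly off the ball, with the dome at (365,208) in the crop, and the jar, bundle and board look undisturbed. I check the height by projecting the press model.

Run:
```python
from h import *
c=dict(np.load('pics/cal_side.npz'))
Rz=R.from_euler('z',10.9,degrees=True).as_matrix();o=np.array([.6315,-.0988,0])
for L in (60,70,80,90,100,110):
    th=np.arcsin(L/320); 
    def P(x,y,z):
        dx,dz=x-.165,z-.07; return o+Rz@np.array([.165+dx*np.cos(th)+dz*np.sin(th),y,.07-dx*np.sin(th)+dz*np.cos(th)])
    q=np.array(proj(c,P(-.155,0,.094))); t=P(-.155,-.0835,.113)
    print(L,((q-[225,140])*3).round(1),'tab',t.round(4))
s=env.state();M=R.from_rotvec(s['ee_rot']).as_matrix();print('grasp',s['tool_pos']+M[:,2]*.054)
```

```text
60 [367.6 227.5] tab [ 0.5086 -0.2075  0.1722]
70 [365.  220.2] tab [ 0.5119 -0.2069  0.182 ]
80 [362.  212.9] tab [ 0.5156 -0.2061  0.1916]
90 [358.7 205.5] tab [ 0.5196 -0.2054  0.2013]
100 [355.  198.1] tab [ 0.524  -0.2045  0.2108]
110 [350.8 190.6] tab [ 0.5287 -0.2036  0.2204]
grasp [ 0.51861561 -0.19305411  0.20015455]
```

The coupler is about 88 mm up. I raise it slightly more and finish on a steady hold.

```bash
python3 -m jog '-0.1 0.2 -0.6 0 0.8;-0.1 0.2 -0.6 0 0.8;-0.1 0.15 -0.5 0 0.8;-0.05 0.05 -0.2 0 0.8;0 0 -0.1 0 0.8;0 0 -0.1 0 0.8;0 0 -0.1 0 0.8'
python3 - <<'E'
from h import *
for i in range(5):
    s=env.state();M=R.from_rotvec(s['ee_rot']).as_matrix();print(s['time'],(s['tool_pos']+M[:,2]*.054).round(4),s['ft_force'].round(1),abs(s['dq']).max().round(3),s['grip_width'].round(4)); c=cam('side')
E
```

```text
time: 14.42
tool_pos: [0.5319, -0.195, 0.2656]
ee_rot: [-1.872, -2.344, 0.086]
ft_force: [-1.4, 6.1, -4.7]
grip_width: 0.0113Traceback (most recent call last):
  File "<stdin>", line 3, in <module>
AttributeError: 'float' object has no attribute 'round'
```

Run:
```python
from h import *
for i in range(6):
    s=env.state();M=R.from_rotvec(s['ee_rot']).as_matrix();print(s['time'],(s['tool_pos']+M[:,2]*.054).round(4),s['ft_force'].round(1),abs(s['dq']).max().round(3),round(float(s['grip_width']),4)); c=cam('side')
cv2.imwrite('pics/s5.png',cv2.resize(c['frame'][140:340,225:425],(600,600),interpolation=cv2.INTER_CUBIC))
```

```text
14.4167 [ 0.524  -0.1927  0.2122] [-1.4  6.1 -4.7] 0.018 0.0113
14.4667 [ 0.524  -0.1926  0.2121] [-3.1  6.4 -4.9] 0.005 0.0117
14.5167 [ 0.5241 -0.1927  0.2122] [-2.3  5.7 -4.5] 0.005 0.0114
14.5667 [ 0.5241 -0.1928  0.2123] [-1.9  5.9 -4. ] 0.002 0.0114
14.6167 [ 0.5241 -0.1928  0.2123] [-2.   6.8 -5.2] 0.002 0.0113
14.6667 [ 0.5241 -0.1929  0.2123] [-1.7  7.8 -4.9] 0.001 0.0111
```

View pics/s5.png

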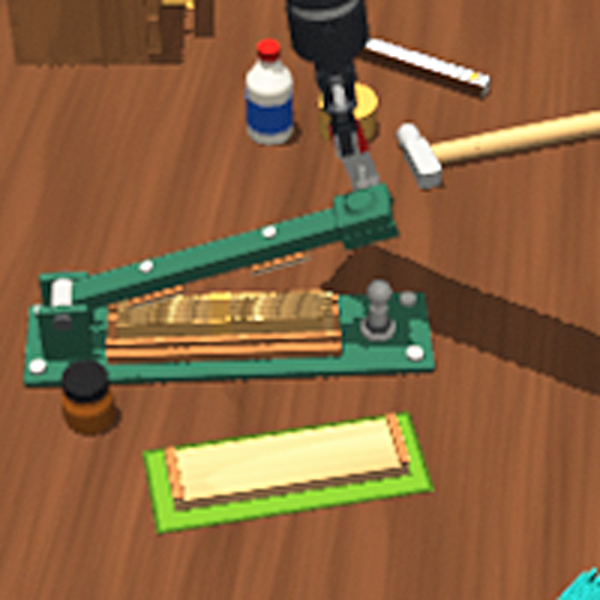

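The dome is now at about (360,200), so the coupler is about 10 cm up and steady, with the board, bundle and other things in place. I hand in the job.

```bash
python3 -c "
from h import *
env.job_done();s=env.state();print(s['time'],s['tool_pos'],s['ft_force'],s['grip_width'])"
```

```text
the job is handed in; nothing more can be done
the job is handed in; nothing more can be done
```

The press is ready for unloading and I handed the job in at about 14.7 s of the 54 s allowed; no verdict was reported.

- **Board:** I pinched it across its width and slid it flat onto the mat. The gripper let go about 1 mm and 0.3° from my estimate of the mat's centre and direction. The later pictures show it flat and square on the mat.
- **Latch:** I gripped the red tab and pulled it about 18 mm at the fingers, against roughly 10 N, before lifting. The latch travel is inferred from the gripper's position and the force, not read directly.
- **Beam:** It was lifted by the tab along its arc and is held with the coupler about 10 cm above the ball. That height comes from the side picture and the gripper position, which agree to within about 1 cm.
- **Last checks:** The arm was still (joint speeds at most 0.002 rad/s in the last readings), with about 5 N of load on the gripper. The bundle and everything else in the picture looked undisturbed; the spare bundle and the pot were outside the final crop. The state read after hand-in was refused, so these numbers are from just before it.

The tool had tilted about 8° by the end, because the small moves let its angle drift while it followed the beam. The grip on the tab stayed steady at about 11 mm.

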